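# Steady the rocking paint caddy with a wedge

### The job

The paint caddy rocks because its foot beside the wedge is too short. Without lifting or gripping anything, push the wooden wedge along the table, thin end first, in under that foot until the caddy no longer rocks, without shoving the caddy out of its place or disturbing the other things. Then test it by pressing with about 8 N on the metal plate on the lid corner above that foot, and finish while still holding this press, with the caddy standing level and the wedge carrying the corner.

Things in the scene. Friction and masses are not known exactly. Their poses are not given: they have to be found in the camera images.
- caddy: shallow wooden paint caddy, 190 (x) x 230 (y) mm, 0.9 to 1.2 kg, loose on four feet 18 x 18 mm, centred at x +-83, y +-103 mm. Walls begin 28 mm above the table; the -y part has a flat lid at 52 mm; three pots fixed in the open +y part reach 84 mm. Origin: table level under its centre, z up. The (+x, -y) foot is too short: it hangs 8 to 13 mm above the table, the caddy standing level on the other three
- short_foot (a point): point of the caddy at table level straight below the centre of the short foot. That foot's outer face is 9 mm from it towards the caddy's -y, 3 mm inside the wall; the wedge goes in from that side, along the caddy's +y. How short the foot is (8 to 13 mm) differs each time: find out by touch
- corner_plate: flat aluminium plate 50 x 50 x 3 mm on the lid corner over the short foot, where to press (a like plate is on the other lid corner). Origin: centre of its underside, 52 mm above the table; top at 55 mm. Unwedged, 2 to 4 N down here rocks the caddy by 0.06 to 0.10 rad till the foot meets the table; it rocks back when let go. With the wedge snug it gives under 1 mm
- wedge: plain dark wooden wedge flat on the table, 120 mm long (x), 56 mm wide (y), 0.08 kg; its top slopes evenly from 3 mm high at the thin tip (+x end, roughly towards the short foot) to 25 mm at the thick back. Origin: table level under its middle. At the start its tip is 20 to 60 mm from the foot, up to 25 mm off to the side and up to 0.2 rad askew
- wedge_back (a point): foot of the wedge's upright flat back face, 56 mm wide, 25 mm high, at its middle, table level: the face to push on. The wedge slides with under 1 N; when its slope meets the short foot's outer lower edge the resistance climbs to several N within a few mm; beyond about 5 N the whole caddy begins to be shoved along or jacked up. It stays where it is left
- jar_lid: bystander, to be left alone: white paint-jar lid lying flat, 66 mm across, 10 mm high; origin under its centre
- paint_pot: bystander, to be left alone: small paint jar, 48 mm across, 55 mm high; origin under its centre
- brush: bystander, to be left alone: paint brush lying flat, 170 mm long along its x, up to about 25 mm high; origin under its middle
- sanding_block: bystander, to be left alone: cork sanding block 70 x 45 x 28 mm; origin under its centre
- tape_roll: bystander, to be left alone: roll of paper tape lying flat, 90 mm across, 24 mm high; origin under its centre
- mug: bystander, to be left alone: white mug, 76 mm across, 85 mm high; origin under its centre
- varnish_tin: bystander, to be left alone: tin, 70 mm across, 90 mm high; origin under its centre
Not all that is in view belongs to the job. Several things have the shape of the wedge; the one meant has the colours described above.

How it is judged:
On the way:
1. the wedge lies under the short foot, the plate not being touched (x of short_foot in the frame of wedge between -0.01 and 0.058 m and y of short_foot in the frame of wedge between -0.026 and 0.026 m and contact force between the fingers and corner_plate below 0.2 N), for 0.2 s.
At the end, for the whole second after the job is handed in: Fingers press the plate over the short foot with over 5 N (never over 35 N), yet the caddy is still and leans under 0.012 rad; the wedge lies flat and still under that foot, within 26 mm of its middle line, bearing on it with over 1 N; the caddy is within 30 mm of its start (x of short_foot in the frame of wedge between -0.01 and 0.058 m and y of short_foot in the frame of wedge between -0.026 and 0.026 m and contact force between the fingers and corner_plate above 5 N and contact force between wedge and caddy above 1 N and angle between caddy's own z axis and vertical below 0.012 rad and angular speed of caddy below 0.1 rad/s and linear speed of wedge below 0.01 m/s and height (world z) of wedge below 0.006 m and angle between wedge's own z axis and vertical below 0.06 rad and distance of caddy from where it was at the start of the episode below 0.03 m); the arm keeps its last pose, push and grip.
It fails at once if the wedge is lifted or tipped up (height (world z) of wedge above 0.015 m or angle between wedge's own z axis and vertical above 0.35 rad).
It fails at once if the caddy is lifted or tipped over (height (world z) of caddy above 0.02 m or angle between caddy's own z axis and vertical above 0.22 rad).
It fails at once if the caddy is shoved more than 30 mm (distance of caddy from where it was at the start of the episode above 0.03 m).
It fails at once if the corner is pressed with more than 35 N (contact force between the fingers and corner_plate above 35 N).
It fails at once if a bystander is moved more than 30 mm or lifted (distance of any of jar_lid, paint_pot, brush, sanding_block, tape_roll, mug, varnish_tin from where it was at the start of the episode above 0.03 m).
It also fails if it takes over 51 s, if anything falls off the work surface, if the arm or the gripper's body presses on something with over 40 N, if the wrist force passes 120 N, or if a joint passes its speed limit or range.

### The arm

A 7-joint arm with a two-finger parallel gripper is mounted at the origin on the work surface. World frame = base frame: x ahead of the robot, y to its left, z up, the work surface at z = 0. Lengths are in m, angles in rad, forces in N, time in s.
With the tool pointing down it reaches from about 0.425 to 0.875 m from the base axis. Payload 9.9 kg.
Tool frame: the origin (TCP) lies between the finger pads; the fingertips stand 22 mm ahead of it and the grasp point (between the pads) lies 3 mm ahead of it (env.finger_overhang is the distance from the TCP to the fingertips, in m); z points along the fingers, y is the direction in which the jaws open and shut (so a half turn about z gives the same grasp; the last joint's range is limited). The gripper opens to 85 mm and grips with 20 to 120 N. Pads are 22 mm wide; open, the fingers measure 114 mm over their backs; the gripper's body (76 mm by 85 mm) begins 54 mm behind the grasp point. The pads swing forward as they close: fully open they stand 13 mm farther back than shut.
Start: joints at [-1.277, 0.576, 0.025, 1.437, -0.015, 1.129, -0.057], TCP at [0.249, 0.627, 0.253] pointing down, gripper open.
Joint ranges: [-2.76, 2.76], [-0.34, 2.15], [-1.52, 1.57], [0.19, 2.46], [-1.09, 4.23], [0.17, 1.99], [-2.82, 2.82]. Speed limits (rad/s): [2.22, 2.22, 3.01, 3.01, 3.14, 3.14, 3.14].

### API

Orientations are given as a 3x3 rotation matrix whose columns are the frame's x, y, z axes.
In Python, from rig import env gives the robot as it stands.
- The arm moves only by the tool play_rows, never from a script. Its argument "moves" is a list that holds one entry, the list of rows, each a list of 5 numbers: the shift along the tool's x, y, z in m, then the turn about the tool's z in degrees, then the finger opening in m, from 0 to 0.0854. In form: [[[dx, dy, dz, roll, hand], ...]]. A call has exactly 5 rows; each row is the pose to reach, as a shift and turn from the pose commanded when the call began, along the tool's axes at that moment; what a row does not reach only later rows make up. A row lasts 1/10 s, in which the tool goes at most 50 mm and 8.59 degrees, less where a joint would pass 70% of its speed; a pose out of reach is approached as far as the arm can. A call with a gripper value outside its range is refused whole. The fingers move at their own pace and stop on an object; "force" is the grip in N (left out, the last holds). Time passes only in rows, so rows that repeat a pose let the fingers close, or fill a call up. It gives the time, the measured TCP pose, the force and the opening at its end, in the units of the state.
- env.get_state(): the state, without advancing time (a new reading comes with each control period).
- env.capture(name): name is "scene" or "top" or "wrist"; returns the picture (384x512x3 uint8, red, green, blue); there is no depth.
- env.camera_params(name): a dict with "fx", "fy", "cx", "cy" (pixels), "dist" ([k1, k2, p1, p2, k3] as OpenCV has them; the pictures are not rectified), "view" (4x4, takes a point from world to camera coordinates). Camera axes: x right, y down, z forward; pixel columns grow to the right and rows downward; lengths in m; the calibration is good to about 2 mm. A picture is of the moment at which its call begins: read the wrist's pose just before it. camera_params takes no time and is no camera call; for the wrist camera it gives the pose at the moment of the call.
- env.hand_in(): hands the job in, once; it reports no verdict.
The state is a dict: "time_s": time; "q": joint angles; "qd": joint speeds; "effort": joint torques, N m; "ee_pos": TCP position; "tcp_rot": TCP orientation; "contact_force": force on the tool from outside, world axes, zero at the start; "moment": the same for the moment, N m; "width": opening from 0.0 (shut) to 1.0 (fully open).
Only numpy, scipy, OpenCV 4.12 (cv2) and the standard library are available. Lean on these libraries where they do the work, as an engineer would, in place of code of your own. Each camera call takes 0.05 s, during which the arm holds its last target.

## Working session

There is one attempt and no reset: what is moved stays moved. The work goes in short steps, Python scripts to look and compute and a tool call to move; the robot and the scene stay as the last step left them, time stands still between calls to the robot, and variables do not carry over. Pictures are saved under pics/ and viewed, and the job is handed in when it is done.

Besides the shell and the picture viewer there is one more tool, called after "Call:" by a JSON object that holds its "fn" and its "kwargs", one argument or row to a line. play_rows: Moves the arm, as the interface text tells. Its arguments: {"type":"object","properties":{"moves":{"type":"array","items":{"type":"array","items":{"type":"array","items":{"type":"number"}}}},"force":{"type":"number"}},"required":["moves"]}

```bash
ls; mkdir -p pics; python3 - <<'E'
from rig import env
import cv2
s=env.get_state(); print(s)
for n in("scene","top","wrist"):
    p=env.camera_params(n); print(n,p)
    im=env.capture(n); cv2.imwrite(f"pics/{n}0.png",cv2.cvtColor(im,cv2.COLOR_RGB2BGR))
print(env.finger_overhang)
E
```

```text
pics
{'time_s': 0.0, 'q': array([-1.27680501,  0.57650889,  0.02482917,  1.43789815, -0.01499496,
        1.12901795, -0.05648698]), 'qd': array([-0.00269366,  0.00098497, -0.00039489,  0.00093719,  0.00034251,
        0.00352359,  0.00077694]), 'effort': array([ 1.08994291e-04, -7.65776324e+01,  2.25027144e+00, -2.85975194e+01,
        1.52587518e-02,  1.25643821e-02,  2.00858756e-05]), 'ee_pos': array([0.24881845, 0.62701691, 0.25246139]), 'tcp_rot': array([[-9.29504477e-01,  3.68810446e-01, -5.31004614e-04],
       [ 3.68810819e-01,  9.29503171e-01, -1.56011253e-03],
       [-8.18153235e-05, -1.64597182e-03, -9.99998642e-01]]), 'contact_force': array([-1.00700894e+00,  5.19412860e-01, -8.70578243e-06]), 'moment': array([ 0.00627558, -0.0101953 , -0.02204747]), 'width': 0.9984987844482014}
scene {'fx': 417.4667365540235, 'fy': 417.4667365540235, 'cx': 251.21900173220487, 'cy': 185.18945862207343, 'dist': array([-0.15670153,  0.        ,  0.        ,  0.        ,  0.        ]), 'view': array([[ 0.08083351,  0.9967246 ,  0.00245397,  0.05562165],
       [ 0.7885398 , -0.06244362, -0.
[... 337 characters left out ...]
, 'view': array([[ 0.03455705, -0.99939685, -0.00342643, -0.10202894],
       [-0.97140337, -0.03278284, -0.23516117,  0.62146609],
       [ 0.234907  ,  0.01145492, -0.97195035,  1.08044172],
       [ 0.        ,  0.        ,  0.        ,  1.        ]])}
wrist {'fx': 286.9378642100388, 'fy': 286.9378642100388, 'cx': 256.83393264814407, 'cy': 191.0791679048317, 'dist': array([0.01342181, 0.        , 0.        , 0.        , 0.        ]), 'view': array([[ 0.36879145,  0.92951071, -0.0016446 , -0.67491478],
       [ 0.89672217, -0.35531539,  0.26389453, -0.03447516],
       [ 0.24470844, -0.09879679, -0.96455014,  0.37923887],
       [ 0.        ,  0.        ,  0.        ,  1.        ]])}
0.022
```

View pics/scene0.png

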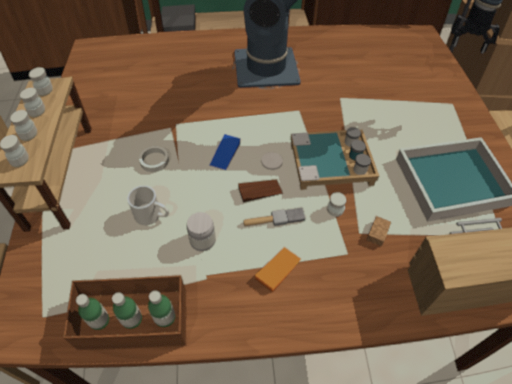

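View pics/top0.png

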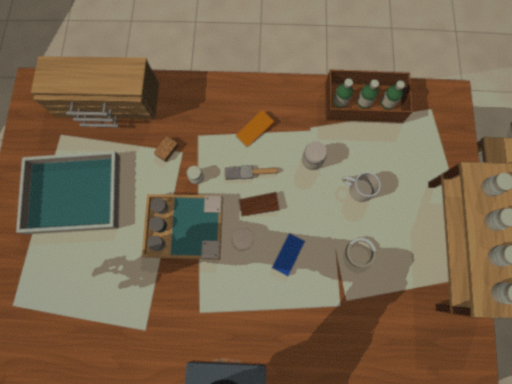

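View pics/wrist0.png

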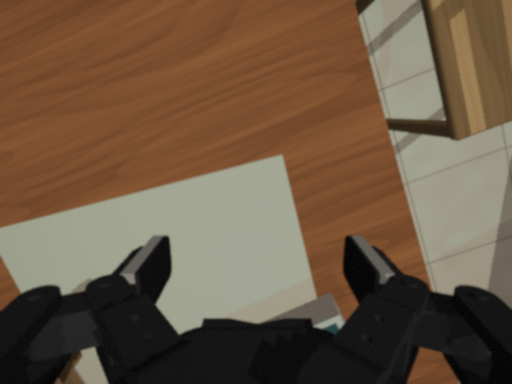

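Scene: caddy at (183,226) in the top view with pots to the left, plates at (212,204) and (211,249), and the dark wedge at (260,204). I'll enlarge it to measure.

```bash
cat > h.py <<'E'
import numpy as np,cv2
def ray(p,uv,z):
    K=np.array([[p['fx'],0,p['cx']],[0,p['fy'],p['cy']],[0,0,1]])
    n=cv2.undistortPoints(np.array(uv,float).reshape(-1,1,2),K,p['dist']).reshape(-1,2)
    V=p['view'];R=V[:3,:3];c=-R.T@V[:3,3]
    d=np.c_[n,np.ones(len(n))]@R
    return c+d*((np.asarray(z)-c[2])/d[:,2])[:,None]
def proj(p,P):
    K=np.array([[p['fx'],0,p['cx']],[0,p['fy'],p['cy']],[0,0,1]])
    V=p['view']
    return cv2.projectPoints(np.array(P,float).reshape(-1,1,3),cv2.Rodrigues(V[:3,:3])[0],V[:3,3],K,p['dist'])[0].reshape(-1,2)
E
python3 - <<'E'
import cv2
a=cv2.imread('pics/top0.png')[160:280,130:330]
cv2.imwrite('pics/topc.png',cv2.resize(a,None,fx=4,fy=4,interpolation=cv2.INTER_CUBIC))
a=cv2.imread('pics/scene0.png')[115:235,220:390]
cv2.imwrite('pics/scenec.png',cv2.resize(a,None,fx=4.5,fy=4.5,interpolation=cv2.INTER_CUBIC))
E
```

```text
(no output)
```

View pics/topc.png

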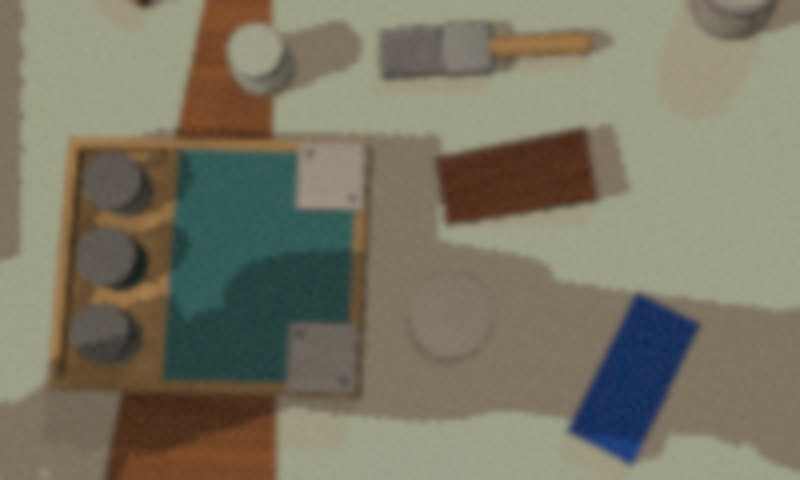

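View pics/scenec.png

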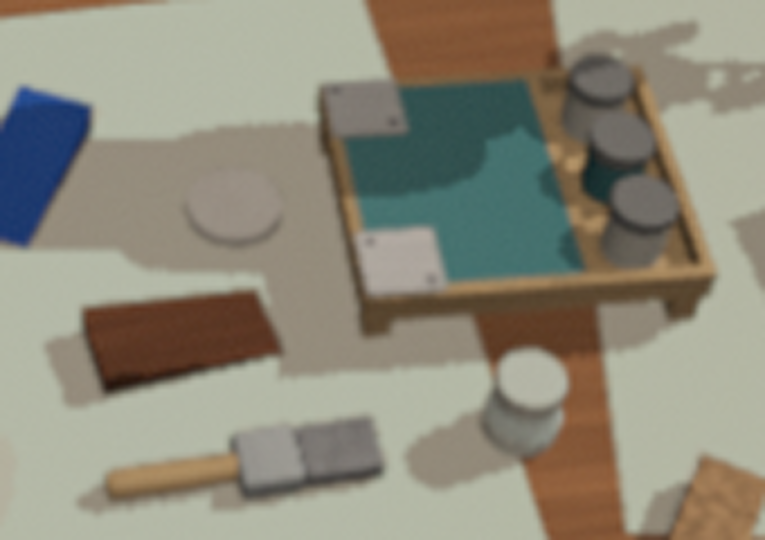

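```bash
python3 - <<'E'
from rig import env
from h import *
T=env.camera_params('top');S=env.camera_params('scene')
t=lambda L:(np.array(L,float)+.5)/4-.5+[130,160]
s=lambda L:(np.array(L,float)+.5)/4.5-.5+[220,115]
for nm,A,B,z in[('plate1',[(298,142),(365,142),(362,209),(296,206)],[(363,297),(356,229),(437,228),(446,292)],.055),
 ('plate2',[(290,322),(357,323),(355,392),(286,388)],[(333,137),(322,86),(403,82),(408,133)],.055),
 ('tip',[(438,157),(447,224)],[(282,354),(259,291)],.003),('back',[(586,128),(597,198)],[(106,378),(83,310)],.025),
 ('jar',[(451,316)],[(235,205)],.01),('pot',[(257,50)],[(533,378)],.055),('brush',[(382,77),(604,42)],[(110,480),(380,465)],.01)]:
    a=ray(T,t(A),[z]*len(A));b=ray(S,s(B),[z]*len(B))
    print(nm);print(np.c_[a,b].round(4)); print(a.mean(0).round(4),b.mean(0).round(4))
E
```

```text
plate1
[[0.6001 0.0882 0.055  0.6036 0.0326 0.055 ]
 [0.6018 0.0373 0.055  0.5483 0.0367 0.055 ]
 [0.5503 0.0366 0.055  0.5514 0.0888 0.055 ]
 [0.5509 0.0863 0.055  0.6037 0.0851 0.055 ]]
[0.5758 0.0621 0.055 ] [0.5768 0.0608 0.055 ]
plate2
[[0.464  0.0849 0.055  0.4674 0.0336 0.055 ]
 [0.465  0.0353 0.055  0.4195 0.033  0.055 ]
 [0.4147 0.0339 0.055  0.4197 0.0891 0.055 ]
 [0.4157 0.0846 0.055  0.4674 0.0843 0.055 ]]
[0.4399 0.0597 0.055 ] [0.4435 0.06   0.055 ]
tip
[[ 0.6029 -0.0151  0.003   0.6052 -0.0151  0.003 ]
 [ 0.5497 -0.0247  0.003   0.5528 -0.0237  0.003 ]]
[ 0.5763 -0.0199  0.003 ] [ 0.579  -0.0194  0.003 ]
back
[[ 0.6253 -0.1307  0.025   0.6311 -0.1295  0.025 ]
 [ 0.5703 -0.1406  0.025   0.5767 -0.1404  0.025 ]]
[ 0.5978 -0.1356  0.025 ] [ 0.6039 -0.135   0.025 ]
jar
[[ 0.4773 -0.0314  0.01    0.4832 -0.0321  0.01  ]]
[ 0.4773 -0.0314  0.01  ] [ 0.4832 -0.0321  0.01  ]
pot
[[0.6714 0.1248 0.055  0.6734 0.1261 0.055 ]]
[0.6714 0.1248 0.055 ] [0.6734 0.1261 0.055 ]
brush
[[ 0.6649  0.032   0.01    0.6964 -0.1319  0.01  ]
 [ 0.6998 -0.1438  0.01    0.6989  0.0329  0.01  ]]
[ 0.6824 -0.0559  0.01  ] [ 0.6976 -0.0495  0.01  ]
```

Both views agree: short foot ≈ (0.589, 0.049), wedge tip ≈ (0.578, -0.020), back ≈ (0.600, -0.135), and the wedge is about 0.19 rad askew. I'll push on the back with two spread fingers so I can also steer it. First I compute the approach.

```bash
cat > go.py <<'E'
import sys,numpy as np
from rig import env
# go.py x y z yaw_deg(of tool y axis): print tool shift & roll
s=env.get_state();R=s['tcp_rot']
x,y,z,a=map(float,sys.argv[1:5])
d=R.T@(np.array([x,y,z])-s['ee_pos'])
ya=np.degrees(np.arctan2(R[1,1],R[0,1]))
print('shift',d.round(4),'roll',round(-(a-ya),2),'pos',s['ee_pos'].round(4),'yaw',ya.round(2),'F',s['contact_force'].round(2),'t',s['time_s'],'w',s['width'], 'q',s['q'].round(2))
E
python3 go.py 0.607 -0.172 0.16 11
python3 - <<'E'
from rig import env
from h import *
print(ray(env.camera_params('top'),[(316,150),(360,255),(366,182)],[.09,.024,.085]))
E
```

```text
shift [-0.6276 -0.6106  0.0935] roll 57.35 pos [0.2489 0.6271 0.2526] yaw 68.35 F [ 0.14 -0.52 -0.1 ] t 0.15 w 1.0031781488396967 q [-1.28  0.58  0.02  1.44 -0.01  1.13 -0.06]
[[ 0.74341144 -0.24604395  0.09      ]
 [ 0.4382253  -0.3881887   0.024     ]
 [ 0.64982411 -0.39611743  0.085     ]]
```

Call:
{"fn": "play_rows", "kwargs": {
  "moves": [
    [[-0.03,-0.03,0,6,0.02],[-0.06,-0.06,0,12,0.02],[-0.095,-0.09,0,18,0.02],[-0.13,-0.125,0,24,0.02],[-0.165,-0.16,0,30,0.02]]
  ],
  "force": 20
}}

```text
time_s: 0.65
ee_pos: [0.3438, 0.416, 0.2531]
tcp_rot: [[-0.617, 0.787, -0.0], [0.787, 0.617, -0.0], [-0.0, -0.0, -1.0]]
contact_force: [0.4, 0.5, 0.8]
width: 0.232
```

```bash
python3 go.py 0.607 -0.172 0.16 11
```

```text
shift [-0.625  -0.1558  0.0932] roll 27.11 pos [0.3438 0.416  0.2531] yaw 38.11 F [0.41 0.49 0.78] t 0.65 w 0.23220786039499267 q [-1.1   0.38  0.18  1.8  -0.08  0.97 -0.21]
```

Call:
{"fn": "play_rows", "kwargs": {
  "moves": [
    [[-0.045,-0.011,0,5,0.02],[-0.09,-0.022,0,10,0.02],[-0.135,-0.033,0,16,0.02],[-0.18,-0.044,0,22,0.02],[-0.225,-0.056,0,27,0.02]]
  ]
}}

```text
time_s: 1.15
ee_pos: [0.4395, 0.2049, 0.2534]
tcp_rot: [[-0.193, 0.981, 0.0], [0.981, 0.193, 0.0], [0.0, 0.0, -1.0]]
contact_force: [1.0, 0.7, -0.3]
width: 0.238
```

```bash
python3 go.py 0.607 -0.172 0.16 11
```

```text
shift [-0.4022  0.0916  0.0933] roll 0.13 pos [0.4395 0.2049 0.2534] yaw 11.13 F [ 0.98  0.72 -0.28] t 1.15 w 0.23835400262725573 q [-0.8   0.31  0.36  1.93 -0.13  0.92 -0.18]
```

Call:
{"fn": "play_rows", "kwargs": {
  "moves": [
    [[-0.044,0.01,0,0,0.02],[-0.088,0.02,0,0,0.02],[-0.132,0.03,0,0,0.02],[-0.176,0.04,0.01,0,0.02],[-0.22,0.05,0.02,0,0.02]]
  ]
}}

```text
time_s: 1.65
ee_pos: [0.532, -0.0008, 0.2332]
tcp_rot: [[-0.197, 0.98, 0.001], [0.98, 0.197, 0.0], [0.0, 0.001, -1.0]]
contact_force: [1.4, 1.0, 0.1]
width: 0.234
```

Call:
{"fn": "play_rows", "kwargs": {
  "moves": [
    [[-0.044,0.01,0.01,0,0.02],[-0.088,0.02,0.03,0,0.02],[-0.132,0.03,0.05,0,0.02],[-0.17,0.04,0.07,0,0.02],[-0.18,0.042,0.074,0,0.02]]
  ]
}}

```text
time_s: 2.15
ee_pos: [0.6075, -0.1723, 0.1567]
tcp_rot: [[-0.192, 0.981, -0.003], [0.981, 0.192, -0.002], [-0.001, -0.003, -1.0]]
contact_force: [-0.7, 0.0, -0.7]
width: 0.235
```

```bash
python3 go.py 0.607 -0.172 0.10 11; python3 - <<'E'
from rig import env
import cv2,numpy as np
from h import *
p=env.camera_params('wrist')
im=cv2.cvtColor(env.capture('wrist'),cv2.COLOR_RGB2BGR)
q=proj(p,[[.5775,-.0197,.003],[.600,-.1353,.025],[.589,.040,.008]]);print(q)
cv2.imwrite('pics/w1.png',im)
t=cv2.cvtColor(env.capture('top'),cv2.COLOR_RGB2BGR)[160:280,130:330]
cv2.imwrite('pics/t1.png',cv2.resize(t,None,fx=4,fy=4,interpolation=cv2.INTER_CUBIC))
E
```

```text
shift [ 0.0005 -0.0002  0.0567] roll 0.08 pos [ 0.6075 -0.1723  0.1567] yaw 11.08 F [-0.67  0.02 -0.68] t 2.15 w 0.23467440175820992 q [-0.01  0.63  0.35  1.68 -0.26  0.88  0.64]
[[257.03841882   2.74379378]
 [256.77515993 147.3774251 ]
 [286.84248299 -84.88739273]]
```

View pics/w1.png

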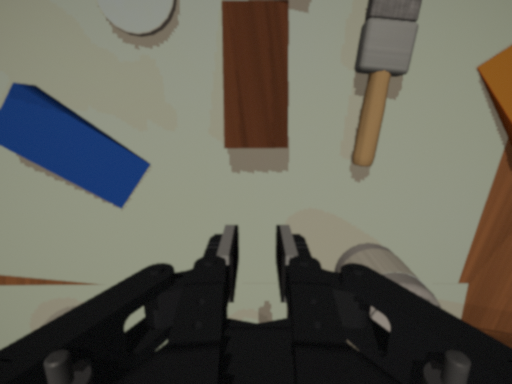

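The wedge is in line with the tool (back edge at row 148, columns 225–288), which matches the projection. Descending behind it.

Call:
{"fn": "play_rows", "kwargs": {
  "moves": [
    [[0,0,0.03,0,0.02],[0,0,0.06,0,0.02],[0,0,0.09,0,0.02],[0,0,0.115,0,0.02],[0,0,0.127,0,0.02]]
  ]
}}

```text
time_s: 2.75
ee_pos: [0.6072, -0.1647, 0.0311]
tcp_rot: [[-0.199, 0.98, -0.002], [0.98, 0.199, 0.002], [0.002, -0.002, -1.0]]
contact_force: [0.1, 0.4, 0.3]
width: 0.234
```

Call:
{"fn": "play_rows", "kwargs": {
  "moves": [
    [[0.004,0,0,0,0.02],[0.008,0,0,0,0.02],[0.012,0,0,0,0.02],[0.015,0,0,0,0.02],[0.018,0,0,0,0.02]]
  ]
}}

```text
time_s: 3.25
ee_pos: [0.6048, -0.1494, 0.0332]
tcp_rot: [[-0.197, 0.98, 0.001], [0.98, 0.197, -0.0], [-0.0, 0.001, -1.0]]
contact_force: [-1.0, 0.4, -0.3]
width: 0.233
```

```bash
python3 go.py 0.607 -0.172 0.10 11; cat > look.py <<'E'
import sys,cv2
from rig import env
n=sys.argv[1]
im=cv2.cvtColor(env.capture('wrist'),cv2.COLOR_RGB2BGR)
t=cv2.cvtColor(env.capture('top'),cv2.COLOR_RGB2BGR)[160:280,130:330]
cv2.imwrite(f'pics/w{n}.png',im)
cv2.imwrite(f'pics/t{n}.png',cv2.resize(t,None,fx=4,fy=4,interpolation=cv2.INTER_CUBIC))
s=cv2.cvtColor(env.capture('scene'),cv2.COLOR_RGB2BGR)[115:235,220:390]
cv2.imwrite(f'pics/s{n}.png',cv2.resize(s,None,fx=4.5,fy=4.5,interpolation=cv2.INTER_CUBIC))
E
python3 look.py 2
```

```text
shift [-0.0226 -0.0022 -0.0668] roll 0.37 pos [ 0.6048 -0.1494  0.0332] yaw 11.37 F [-1.    0.39 -0.31] t 3.25 w 0.23255436459194517 q [ 0.    0.77  0.27  1.8  -0.34  0.61  0.68]
```

View pics/w2.png

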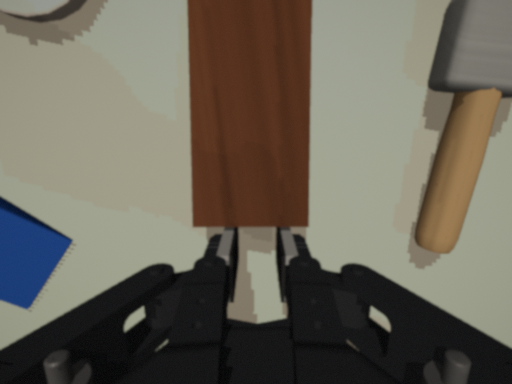

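Call:
{"fn": "play_rows", "kwargs": {
  "moves": [
    [[0.005,0,0.002,0,0.02],[0.01,0,0.003,0,0.02],[0.015,0,0.003,0.5,0.02],[0.02,0,0.003,1.2,0.02],[0.025,0,0.003,2,0.02]]
  ]
}}

```text
time_s: 3.9
ee_pos: [0.5994, -0.1246, 0.0292]
tcp_rot: [[-0.162, 0.987, -0.0], [0.987, 0.162, 0.0], [0.0, -0.0, -1.0]]
contact_force: [0.7, -0.0, -0.6]
width: 0.236
```

Call:
{"fn": "play_rows", "kwargs": {
  "moves": [
    [[0.005,0,0,0.7,0.02],[0.01,0,0,1.4,0.02],[0.015,0,0,2.1,0.02],[0.02,0,0,2.8,0.02],[0.025,0,0,3.5,0.02]]
  ]
}}

```text
time_s: 4.4
ee_pos: [0.5954, -0.1002, 0.0293]
tcp_rot: [[-0.101, 0.995, 0.0], [0.995, 0.101, 0.0], [-0.0, 0.0, -1.0]]
contact_force: [-0.5, -0.4, -0.7]
width: 0.235
```

```bash
python3 go.py 0.591 -0.077 0.030 0.7;python3 look.py 3
```

```text
shift [ 0.0235 -0.002  -0.0007] roll 5.09 pos [ 0.5954 -0.1002  0.0293] yaw 5.79 F [-0.5  -0.35 -0.74] t 4.4 w 0.23452254607490503 q [-0.1   0.77  0.3   1.85 -0.39  0.58  0.55]
```

View pics/w3.png

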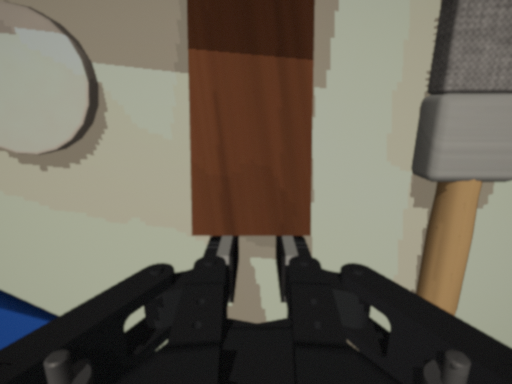

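View pics/s3.png

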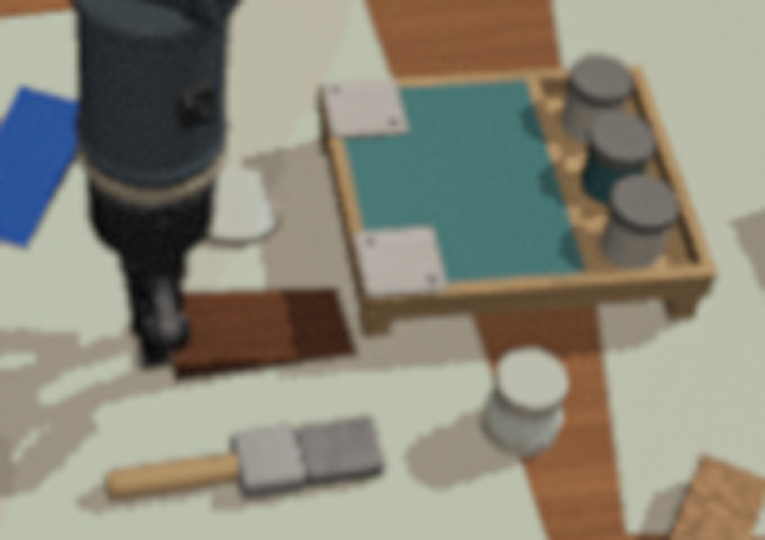

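The wedge has followed squarely. Continuing and finishing the turn.

Call:
{"fn": "play_rows", "kwargs": {
  "moves": [
    [[0.005,0,0,1,0.02],[0.01,0,0,2,0.02],[0.015,0,0,3,0.02],[0.02,0,0,4,0.02],[0.025,-0.001,0,5,0.02]]
  ]
}}

```text
time_s: 5.05
ee_pos: [0.592, -0.0753, 0.0293]
tcp_rot: [[-0.014, 1.0, 0.0], [1.0, 0.014, -0.0], [-0.0, 0.0, -1.0]]
contact_force: [0.4, -0.8, -0.4]
width: 0.236
```

Call:
{"fn": "play_rows", "kwargs": {
  "moves": [
    [[0,0,0,0,0.02],[0.002,0,0,0,0.02],[0.003,0,0,0,0.02],[0.004,0,0,0,0.02],[0.005,0,0,0,0.02]]
  ]
}}

```text
time_s: 5.55
ee_pos: [0.5918, -0.0709, 0.0293]
tcp_rot: [[-0.015, 1.0, -0.0], [1.0, 0.015, -0.0], [-0.0, -0.0, -1.0]]
contact_force: [-0.2, -0.2, -0.1]
width: 0.229
```

```bash
python3 go.py 0.591 -0.077 0.030 0.7;python3 look.py 4
```

```text
shift [-0.006  -0.0009 -0.0007] roll 0.15 pos [ 0.5918 -0.0709  0.0293] yaw 0.85 F [-0.2  -0.21 -0.09] t 5.55 w 0.229257850245152 q [-0.16  0.76  0.33  1.88 -0.43  0.57  0.46]
```

View pics/w4.png

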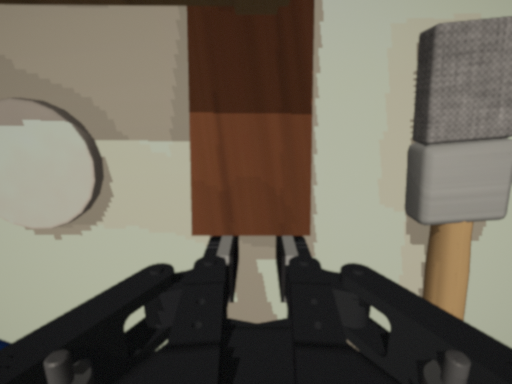

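View pics/s4.png

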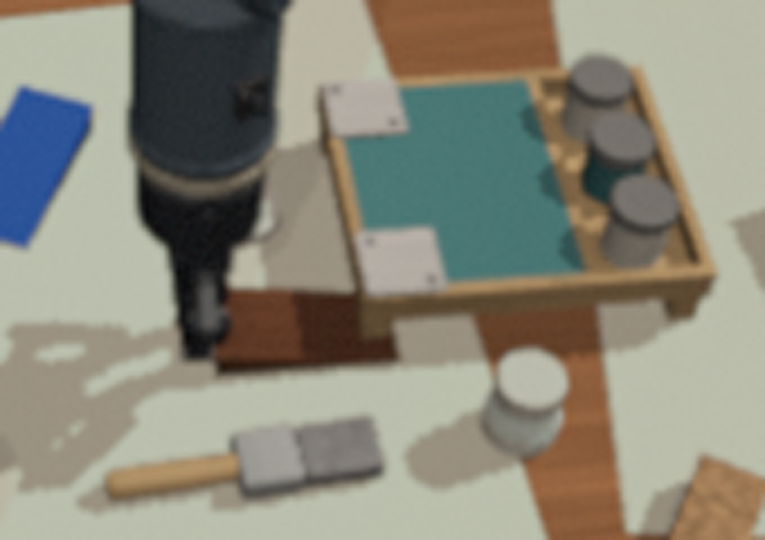

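Wedge straight, tip under the foot. Now fine steps, watching the force.

Call:
{"fn": "play_rows", "kwargs": {
  "moves": [
    [[0.001,0,0,0,0.02],[0.002,0,0,0,0.02],[0.003,0,0,0,0.02],[0.004,0,0,0,0.02],[0.005,0,0,0,0.02]]
  ]
}}

```text
time_s: 6.2
ee_pos: [0.5918, -0.0657, 0.0293]
tcp_rot: [[-0.015, 1.0, 0.0], [1.0, 0.015, -0.0], [-0.0, 0.0, -1.0]]
contact_force: [0.3, -0.6, 0.1]
width: 0.229
```

```bash
python3 go.py 0.591 -0.077 0.030 0.7;python3 - <<'E'
from rig import env
from h import *
p=env.camera_params('wrist'); print(ray(p,[(192,235),(310,235)],[.025]*2))
E
```

```text
shift [-0.0113 -0.0009 -0.0007] roll 0.16 pos [ 0.5918 -0.0657  0.0293] yaw 0.86 F [ 0.29 -0.64  0.06] t 6.2 w 0.22941486095763752 q [-0.17  0.76  0.33  1.88 -0.43  0.57  0.45]
[[ 0.56111471 -0.05463818  0.025     ]
 [ 0.61693947 -0.05379167  0.025     ]]
```

Call:
{"fn": "play_rows", "kwargs": {
  "moves": [
    [[0.001,0,0,0,0.02],[0.002,0,0,0,0.02],[0.003,0,0,0,0.02],[0.003,0,0,0,0.02],[0.003,0,0,0,0.02]]
  ]
}}

```text
time_s: 6.7
ee_pos: [0.5918, -0.0636, 0.0294]
tcp_rot: [[-0.014, 1.0, 0.0], [1.0, 0.014, -0.001], [-0.001, 0.0, -1.0]]
contact_force: [0.4, -5.7, -0.8]
width: 0.237
```

Call:
{"fn": "play_rows", "kwargs": {
  "moves": [
    [[0.001,0,0,0,0.02],[0.002,0,0,0,0.02],[0.003,0,0,0,0.02],[0.003,0,0,0,0.02],[0.003,0,0,0,0.02]]
  ]
}}

```text
time_s: 7.2
ee_pos: [0.5919, -0.0603, 0.0294]
tcp_rot: [[-0.014, 1.0, 0.001], [1.0, 0.014, -0.001], [-0.001, 0.001, -1.0]]
contact_force: [1.9, -4.7, -1.9]
width: 0.232
```

```bash
python3 go.py 0.591 -0.077 0.030 0.7;python3 look.py 5; python3 - <<'E'
import cv2,numpy as np
a=cv2.imread('pics/s4.png');b=cv2.imread('pics/s5.png')
g=lambda i:np.float32(cv2.cvtColor(i[50:350,360:765],cv2.COLOR_BGR2GRAY))
print(np.array(cv2.phaseCorrelate(g(a),g(b))[0])/4.5)
a=cv2.imread('pics/t4.png');b=cv2.imread('pics/t5.png')
g=lambda i:np.float32(cv2.cvtColor(i[120:400,40:290],cv2.COLOR_BGR2GRAY))
print(np.array(cv2.phaseCorrelate(g(a),g(b))[0])/4)
E
```

```text
shift [-0.0167 -0.0012 -0.0006] roll 0.13 pos [ 0.5919 -0.0603  0.0294] yaw 0.83 F [ 1.95 -4.67 -1.91] t 7.2 w 0.23200760612620325 q [-0.18  0.76  0.33  1.88 -0.43  0.57  0.44]
[ 0.15038669 -0.01470062]
[0.0609503  0.02565015]
```

View pics/w5.png

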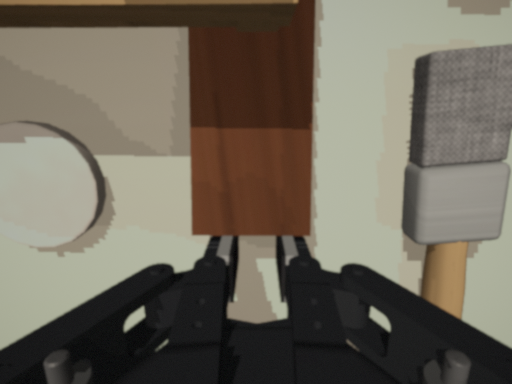

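View pics/s5.png

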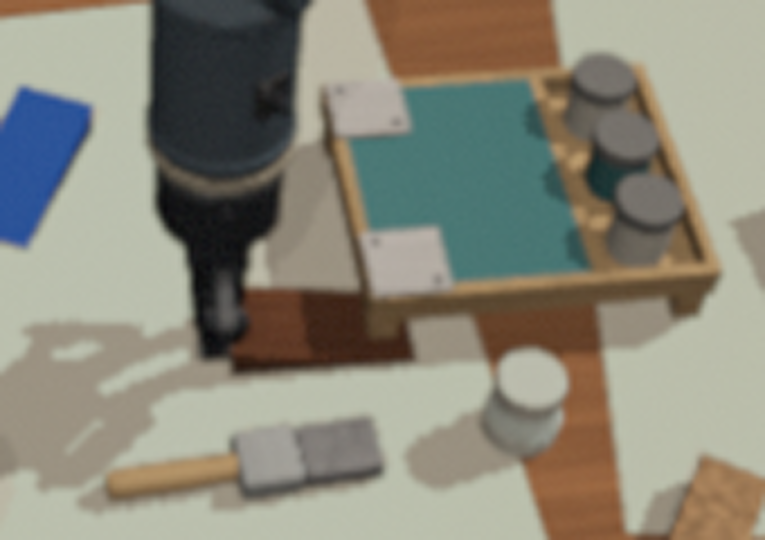

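Contact came at TCP y ≈ -0.064 with about 5 N. The caddy slid only about 3 mm and the wedge lies under the foot. Retreating and rising.

Call:
{"fn": "play_rows", "kwargs": {
  "moves": [
    [[-0.008,0,0,0,0.02],[-0.02,0,0,0,0.02],[-0.03,0,-0.01,0,0.02],[-0.035,0,-0.04,0,0.02],[-0.035,0,-0.07,0,0.02]]
  ]
}}

```text
time_s: 7.85
ee_pos: [0.5915, -0.097, 0.1004]
tcp_rot: [[-0.013, 1.0, -0.001], [1.0, 0.013, -0.001], [-0.0, -0.001, -1.0]]
contact_force: [0.2, 0.0, 0.1]
width: 0.235
```

Call:
{"fn": "play_rows", "kwargs": {
  "moves": [
    [[0,0,-0.03,0,0],[0,0,-0.06,0,0],[0,0,-0.07,0,0],[0,0,-0.07,0,0],[0,0,-0.07,0,0]]
  ]
}}

```text
time_s: 8.35
ee_pos: [0.5917, -0.0949, 0.1687]
tcp_rot: [[-0.015, 1.0, -0.001], [1.0, 0.015, 0.0], [0.0, -0.001, -1.0]]
contact_force: [0.1, -0.1, -0.4]
width: -0.001
```

```bash
python3 go.py 0.577 0.065 0.110 0.7;python3 look.py 6
```

```text
shift [ 0.16   -0.0123  0.0588] roll 0.15 pos [ 0.5917 -0.0949  0.1687] yaw 0.85 F [ 0.09 -0.06 -0.4 ] t 8.35 w -0.0006088687867410817 q [-0.19  0.59  0.44  1.76 -0.32  0.86  0.41]
```

View pics/w6.png

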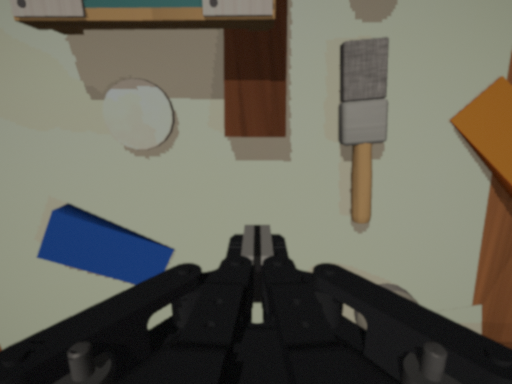

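View pics/s6.png

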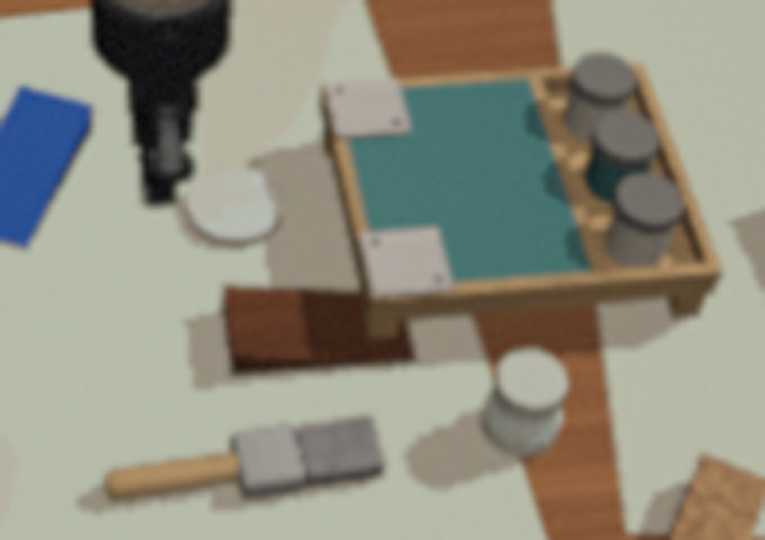

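Wedge is in and square, caddy standing. Moving over the plate.

Call:
{"fn": "play_rows", "kwargs": {
  "moves": [
    [[0.04,-0.003,0,0,0],[0.08,-0.006,0,0,0],[0.12,-0.009,0.02,0,0],[0.155,-0.012,0.045,0,0],[0.16,-0.012,0.058,0,0]]
  ]
}}

```text
time_s: 9.0
ee_pos: [0.5758, 0.0709, 0.1083]
tcp_rot: [[-0.022, 1.0, -0.004], [1.0, 0.022, 0.002], [0.002, -0.004, -1.0]]
contact_force: [-0.2, 0.8, -0.0]
width: -0.0
```

Call:
{"fn": "play_rows", "kwargs": {
  "moves": [
    [[0,0,0.01,0,0],[0,0,0.02,0,0],[0,0,0.025,0,0],[0,0,0.028,0,0],[0,0,0.028,0,0]]
  ]
}}

```text
time_s: 9.5
ee_pos: [0.578, 0.064, 0.0833]
tcp_rot: [[-0.013, 1.0, 0.0], [1.0, 0.013, -0.0], [-0.0, 0.0, -1.0]]
contact_force: [0.4, -0.2, -0.4]
width: 0.002
```

```bash
python3 go.py 0.577 0.065 0.077 0.7;python3 look.py 7
```

```text
shift [ 0.001  -0.001   0.0063] roll 0.07 pos [0.578  0.064  0.0833] yaw 0.77 F [ 0.39 -0.23 -0.41] t 9.5 w 0.001520287831457241 q [-0.43  0.68  0.39  1.88 -0.4   0.66  0.21]
```

View pics/s7.png

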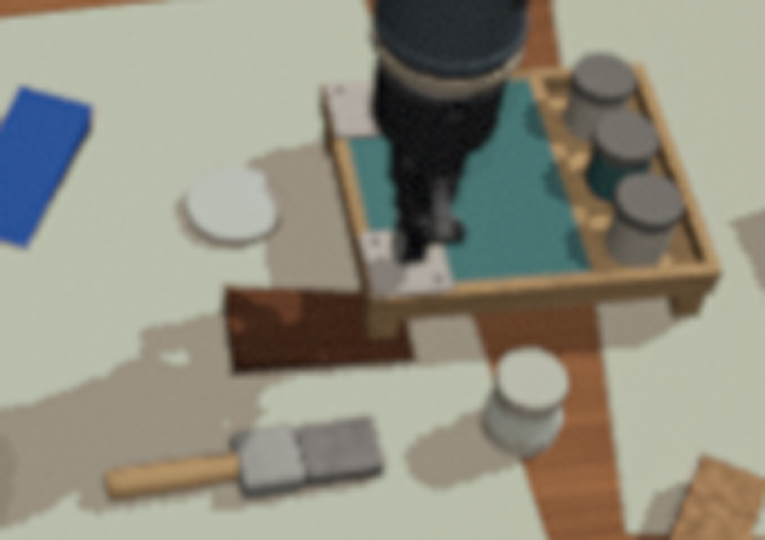

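View pics/w7.png

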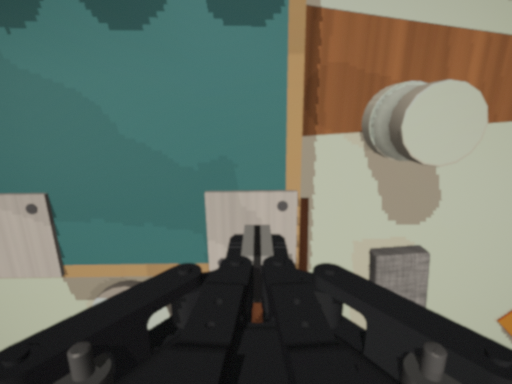

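Fingers are over the plate (plate columns 206–297, fingertips at 257). Pressing in small steps.

Call:
{"fn": "play_rows", "kwargs": {
  "moves": [
    [[0,0,0.002,0,0],[0,0,0.004,0,0],[0,0,0.005,0,0],[0,0,0.006,0,0],[0,0,0.006,0,0]]
  ]
}}

```text
time_s: 10.15
ee_pos: [0.5778, 0.065, 0.0772]
tcp_rot: [[-0.015, 1.0, -0.0], [1.0, 0.015, 0.0], [0.0, -0.0, -1.0]]
contact_force: [-0.2, 0.9, 0.3]
width: 0.001
```

Call:
{"fn": "play_rows", "kwargs": {
  "moves": [
    [[0,0,0.0005,0,0],[0,0,0.001,0,0],[0,0,0.001,0,0],[0,0,0.001,0,0],[0,0,0.001,0,0]]
  ]
}}

```text
time_s: 10.65
ee_pos: [0.5779, 0.065, 0.0771]
tcp_rot: [[-0.015, 1.0, 0.0], [1.0, 0.015, 0.0], [0.0, 0.0, -1.0]]
contact_force: [-3.1, 0.9, 10.1]
width: 0.003
```

10 N with only 0.1 mm give: the wedge is snug. I'll ease off slightly toward 8 N and hold.

Call:
{"fn": "play_rows", "kwargs": {
  "moves": [
    [[0,0,-0.0002,0,0],[0,0,-0.0002,0,0],[0,0,-0.0002,0,0],[0,0,-0.0002,0,0],[0,0,-0.0002,0,0]]
  ]
}}

```text
time_s: 11.15
ee_pos: [0.5778, 0.065, 0.0771]
tcp_rot: [[-0.015, 1.0, 0.0], [1.0, 0.015, 0.0], [0.0, 0.0, -1.0]]
contact_force: [-2.8, 0.8, 8.2]
width: 0.004
```

Call:
{"fn": "play_rows", "kwargs": {
  "moves": [
    [[0,0,0,0,0],[0,0,0,0,0],[0,0,0,0,0],[0,0,0,0,0],[0,0,0,0,0]]
  ]
}}

```text
time_s: 11.65
ee_pos: [0.5778, 0.065, 0.0771]
tcp_rot: [[-0.015, 1.0, 0.0], [1.0, 0.015, 0.0], [0.0, 0.0, -1.0]]
contact_force: [-2.3, -0.2, 7.8]
width: -0.003
```

```bash
python3 go.py 0.577 0.065 0.077 0.7;python3 look.py 8;python3 go.py 0.577 0.065 0.077 0.7; python3 - <<'E'
import cv2,numpy as np
for f in('s7','s6'):
    a=cv2.imread(f'pics/{f}.png');b=cv2.imread('pics/s8.png')
    print(f,cv2.absdiff(a,b)[170:330,225:350].mean(), cv2.absdiff(a,b)[60:330,540:720].mean())
E
```

```text
shift [ 0.     -0.0008  0.0001] roll 0.15 pos [0.5778 0.065  0.0771] yaw 0.85 F [-2.33 -0.17  7.81] t 11.65 w -0.002588692190627166 q [-0.43  0.68  0.38  1.89 -0.4   0.64  0.21]
shift [ 0.     -0.0008  0.0001] roll 0.15 pos [0.5778 0.065  0.0771] yaw 0.85 F [-1.77 -0.09  8.44] t 11.8 w -0.0006134622727329935 q [-0.43  0.68  0.38  1.89 -0.4   0.64  0.21]
s7 1.4492333333333334 0.7636488340192044
s6 4.316016666666667 2.0376063100137176
```

View pics/s8.png

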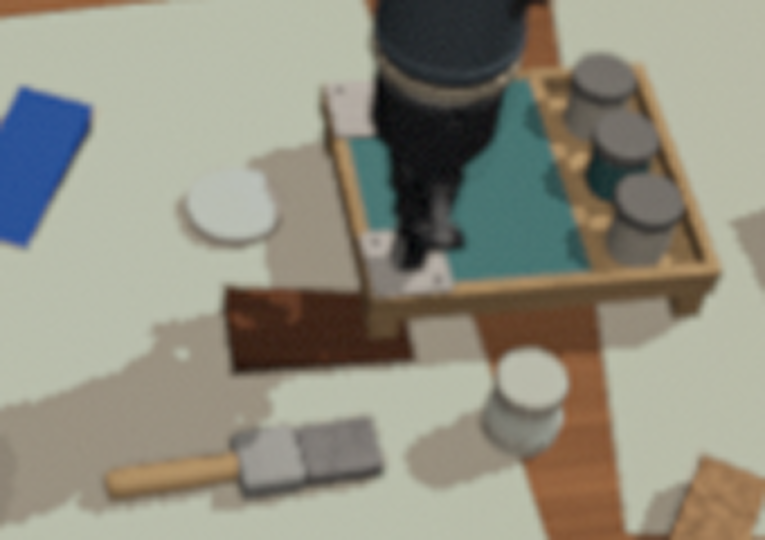

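Steady at about 8 N, with the caddy and wedge unchanged. Handing in.

```bash
python3 -c "
from rig import env
env.hand_in(); s=env.get_state(); print(s['time_s'],s['contact_force'],s['ee_pos'])"
```

```text
the job is handed in; nothing more can be done
the job is handed in; nothing more can be done
```

I pushed the wedge in under the short foot and handed the job in while holding the press. No verdict was reported, and the state could not be read after hand-in.

- **Push:** I used two slightly open fingers on the wedge's back and turned out its roughly 11° skew on the way. Its slope met the foot with the wedge about 28 mm in (foot about 8 mm short), at 5 to 6 N.
- **Slight overshoot:** I pushed about 3 mm further after contact. That slid the caddy by about 3 mm, going by the pictures, against the 30 mm limit.
- **Press test:** I pressed the plate with closed fingers. It gave about 0.1 mm at 10 N, and I then held about 8 N (readings from 7.8 to 8.4 N). There was also a sideways reading of about 2 N.
- **Last pictures:** The caddy and wedge looked unchanged under the press and the caddy looked level. The bystanders in that close-up looked undisturbed, but the mug, varnish tin and tape roll were outside it. I did not measure the lean angle or the wedge's load on the foot directly.

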